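Check the catches of three probe cases

ROBOT

A 7-joint arm with a two-finger parallel gripper is mounted at the origin on the work surface. World frame = base frame: x ahead of the robot, y to its left, z up, the work surface at z = 0. Lengths are in m, angles in rad, forces in N, time in s.
With the tool pointing down it reaches from about 0.35 to 0.9 m from the base axis. Payload 8.1 kg.
Tool frame: the origin (TCP) lies at the very end of the fingers, on their centre line; the grasp point (between the pads) lies 19 mm behind it (arm.tcp_to_grasp is the distance from the TCP to the grasp point, in m); z points along the fingers, y is the line along which they close (so a half turn about z gives the same grasp; the last joint's range is limited). The gripper opens to 92 mm and grips with 3 to 60 N. Pads are 19 mm wide; open, the fingers measure 130 mm over their backs; the gripper's body (75 mm by 190 mm) begins 47 mm behind the grasp point.
Start: joints at [1.224, 0.434, 0.025, 1.573, -0.012, 1.134, -0.075], TCP at [0.151, -0.607, 0.227] pointing down, gripper open.
Joint ranges: [-2.62, 2.62], [-0.44, 2.09], [-1.27, 1.32], [0.08, 2.57], [-1.32, 4.46], [0.12, 2], [-2.74, 2.74]. Speed limits (rad/s): [2.22, 2.22, 3.01, 3.01, 3.14, 3.14, 3.14].

INTERFACE

Orientations are given as a rotation vector (axis times angle).
In Python, from cell import arm gives the robot as it stands.
- The arm moves only by the shell command python3 nudge.py 'ROWS' [FORCE]. ROWS is a JSON list of rows, 1 to 10 of them, each of 5 numbers: dx, dy, dz in shares of the most that a row can go, 1 being 50 mm, then a turn about the tool's z in normalised numbers (1 is 4 rad), then the opening from 0.0 (shut) to 1.0 (fully open); each row shifts and turns the commanded pose from where the row before left it, along the tool's axes as they then stand; what a row does not reach is not made up. A row lasts 1/10 s, in which the tool goes at most 0.05 m and 0.15 rad, less where a joint would pass 70% of its speed; a pose out of reach is approached as far as the arm can. The fingers move at their own pace and stop on an object; FORCE is the grip in N (left out, the last holds). Time passes only in rows, so rows that do not move let the fingers close. It prints the time, the measured TCP pose, the force, the opening and the grip force at its end. No shift or turn number may pass 1 either way. Input that does not fit is refused with a message, and nothing moves.
- arm.observe(): the state, without advancing time (a new reading comes with each control period).
- arm.get_image(name): name is "scene" or "top" or "wrist"; returns a dict with "image" (400x640x3 uint8, blue, green, red), "fx", "fy", "cx", "cy" (pixels), "cam_to_world" (4x4, takes a point from camera to world coordinates); the wrist camera has in their place "mount" (4x4, takes a point from camera to tool coordinates, whose origin is the TCP and whose axes are the flange's). Camera axes: x right, y down, z forward; pixel columns grow to the right and rows downward; lengths in m; the calibration is good to about 2 mm. A picture is of the moment at which its call begins: read the wrist's pose just before it. There is no depth.
- arm.sign_off(): hands the job in; it is judged then, once.
The state is a dict: "clock": time; "joints": joint angles; "dq": joint speeds; "joint_efforts": joint torques, N m; "position": TCP position; "ee_rot": TCP orientation; "force": force on the tool from outside, world axes, zero at the start; "ft_torque": the same for the moment, N m; "width": opening from 0.0 (shut) to 1.0 (fully open); "gripper_force": force on a finger pad.
Only numpy, scipy, OpenCV 4.12 (cv2) and the standard library are available. Lean on these libraries where they do the work, as an engineer would, in place of code of your own. Each camera call takes 0.05 s, during which the arm holds its last target. There are 200 camera calls.

TASK

Tug the lid handle of each probe case upwards, the green case first, then the yellow, then the blue, to find any whose catch is not latched; lift no lid more than a few centimetres. Let the lid down again and push the catch of every unlatched case in until it snaps, so that all three cases end shut and latched, and leave the other things on the bench where they are.

Things in the scene. Friction and masses are not known exactly. Their poses are not given: they have to be found in the camera images.
- case_green: Probe case: a fixed grey box 150 x 150 mm, 70 mm high, with a 12 mm thick green lid hinged on its far edge; lid top at z = 82 mm when shut. Origin: centre of the underside, on the bench. Own axes: +x from the front (catch side, facing the robot) to the hinge, +y left, z up.
- lid_green (a joint): Angle of the green lid: 0 shut, grows as its front rises. Hinge line along y at x = 75, z = 70 mm in the case frame. About 0.3 kg (varies); falls shut when let go. Latched, it has a little play: lifts to about 0.024 rad (3.5 mm at the front edge) and stops dead. Unlatched, it lifts freely, though it lies just as shut.
- handle_green (a point): Grip point on the black bar handle on the green lid; case frame (-25, 0, 106) mm when shut; turns with the lid. The bar runs along the case's x, 70 mm long, 14 mm wide, z = 104 to 114 mm, on a post at each end, free on both y sides down to the lid. Pinch it across its width from above.
- catch_green (a joint): Angle of the black catch of the green case: a flap 44 mm wide amid the case front, pivoted at its foot (x = -83, z = 30 mm), its hook (top z = 91.5 mm) reaching over the lid's front edge. 0 latched; 0.2 unlatched: top leans 12 mm out, hook clear of the lid. A spring snaps it to either end, changing over near 0.1; pushing the pad takes about 5 N, then it stops firmly at 0.
- pad_green (a point): Middle of the outer face of the push pad (36 mm wide, 20 mm high) of the green case's catch; push it towards the case's +x. Case frame (-92, 0, 76) mm when latched, about 9 mm farther out when unlatched; turns with the catch.
- case_yellow: Probe case: a fixed grey box 150 x 150 mm, 70 mm high, with a 12 mm thick yellow lid hinged on its far edge; lid top at z = 82 mm when shut. Origin: centre of the underside, on the bench. Own axes: +x from the front (catch side, facing the robot) to the hinge, +y left, z up.
- lid_yellow (a joint): Angle of the yellow lid: 0 shut, grows as its front rises. Hinge line along y at x = 75, z = 70 mm in the case frame. About 0.3 kg (varies); falls shut when let go. Latched, it has a little play: lifts to about 0.024 rad (3.5 mm at the front edge) and stops dead. Unlatched, it lifts freely, though it lies just as shut.
- handle_yellow (a point): Grip point on the black bar handle on the yellow lid; case frame (-25, 0, 106) mm when shut; turns with the lid. The bar runs along the case's x, 70 mm long, 14 mm wide, z = 104 to 114 mm, on a post at each end, free on both y sides down to the lid. Pinch it across its width from above.
- catch_yellow (a joint): Angle of the black catch of the yellow case: a flap 44 mm wide amid the case front, pivoted at its foot (x = -83, z = 30 mm), its hook (top z = 91.5 mm) reaching over the lid's front edge. 0 latched; 0.2 unlatched: top leans 12 mm out, hook clear of the lid. A spring snaps it to either end, changing over near 0.1; pushing the pad takes about 5 N, then it stops firmly at 0.
- pad_yellow (a point): Middle of the outer face of the push pad (36 mm wide, 20 mm high) of the yellow case's catch; push it towards the case's +x. Case frame (-92, 0, 76) mm when latched, about 9 mm farther out when unlatched; turns with the catch.
- case_blue: Probe case: a fixed grey box 150 x 150 mm, 70 mm high, with a 12 mm thick blue lid hinged on its far edge; lid top at z = 82 mm when shut. Origin: centre of the underside, on the bench. Own axes: +x from the front (catch side, facing the robot) to the hinge, +y left, z up.
- lid_blue (a joint): Angle of the blue lid: 0 shut, grows as its front rises. Hinge line along y at x = 75, z = 70 mm in the case frame. About 0.3 kg (varies); falls shut when let go. Latched, it has a little play: lifts to about 0.024 rad (3.5 mm at the front edge) and stops dead. Unlatched, it lifts freely, though it lies just as shut.
- handle_blue (a point): Grip point on the black bar handle on the blue lid; case frame (-25, 0, 106) mm when shut; turns with the lid. The bar runs along the case's x, 70 mm long, 14 mm wide, z = 104 to 114 mm, on a post at each end, free on both y sides down to the lid. Pinch it across its width from above.
- catch_blue (a joint): Angle of the black catch of the blue case: a flap 44 mm wide amid the case front, pivoted at its foot (x = -83, z = 30 mm), its hook (top z = 91.5 mm) reaching over the lid's front edge. 0 latched; 0.2 unlatched: top leans 12 mm out, hook clear of the lid. A spring snaps it to either end, changing over near 0.1; pushing the pad takes about 5 N, then it stops firmly at 0.
- pad_blue (a point): Middle of the outer face of the push pad (36 mm wide, 20 mm high) of the blue case's catch; push it towards the case's +x. Case frame (-92, 0, 76) mm when latched, about 9 mm farther out when unlatched; turns with the catch.
- bottle: Bystander: amber bottle, 64 mm diameter, 170 mm high, standing on the bench beyond the cases. Origin: centre of the underside.
- beaker: Bystander: clear plastic beaker, 80 mm diameter at the rim, 90 mm high, standing beyond the cases. Origin: centre of the underside.
- screwdriver: Bystander: screwdriver with red handle lying on the bench at the robot's right. Origin: on the bench under its middle, x along the blade.

How it is judged:
By the outcome, as a careful person would: the job done as asked, in the order asked, and still so for the second after the job is handed in, with the robot touching nothing.
It also fails if it takes over 72 s, if anything falls off the work surface, if the arm or the gripper's body presses on something with over 40 N, if the wrist force passes 120 N, or if a joint passes its speed limit or range.

## Working session

There is one attempt and no reset: what is moved stays moved. The work goes in short steps, Python scripts to look and compute and a shell command to move; the robot and the scene stay as the last step left them, time stands still between calls to the robot, and variables do not carry over. Pictures are saved under pics/ and viewed, at most 10 in all, crops included, and the job is handed in when it is done.

```bash
ls; mkdir -p pics; cat > h.py <<'E'
import numpy as np, cv2
from cell import arm
def ray(im,u,v,z):
    T=np.array(im["cam_to_world"]);d=T[:3,:3]@[(u-im["cx"])/im["fx"],(v-im["cy"])/im["fy"],1];o=T[:3,3]
    return o+d*(z-o[2])/d[2]
def proj(im,p):
    T=np.linalg.inv(np.array(im["cam_to_world"]));q=T[:3,:3]@np.array(p)+T[:3,3]
    return q[0]/q[2]*im["fx"]+im["cx"],q[1]/q[2]*im["fy"]+im["cy"]
E
python3 - <<'E'
from h import *
import pickle
for n in("top","scene"):
    im=arm.get_image(n);cv2.imwrite(f"pics/{n}1.png",im["image"]);pickle.dump(im,open(n+".pkl","wb"))
    print(n,im["fx"],im["cx"],im["cy"],np.round(im["cam_to_world"],3))
s=arm.observe();print(s["clock"],s["position"],s["ee_rot"],s["force"],s["width"],arm.tcp_to_grasp)
E
```

```text
cell.py
nudge.py
pics
top 387.1557748082683 316.61581268902324 199.91788319665017 [[ 0.007 -0.997  0.081  0.424]
 [-1.    -0.007 -0.003 -0.079]
 [ 0.004 -0.081 -0.997  1.201]
 [ 0.     0.     0.     1.   ]]
scene 363.6192722103568 321.97846669032094 199.5075929177531 [[-0.244  0.55  -0.798  1.344]
 [ 0.969  0.158 -0.187  0.133]
 [ 0.023 -0.82  -0.572  0.697]
 [ 0.     0.     0.     1.   ]]
0.1 [ 0.15071904 -0.60609185  0.22602607] [-3.11693566e+00 -3.81789530e-01  4.85055495e-04] [-0.50469703 -0.67551529 -1.04393207] 1.0022269069767278 0.0188
```

View pics/top1.png

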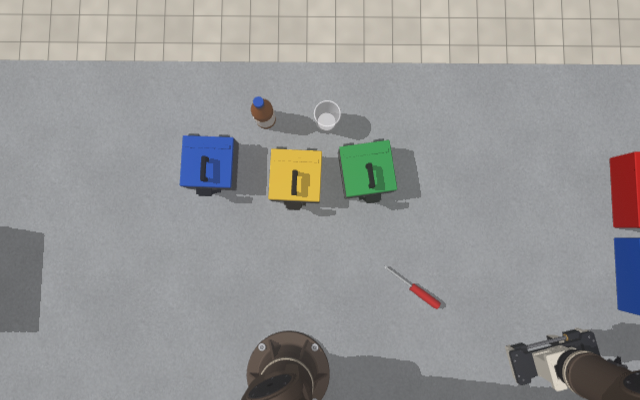

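View pics/scene1.png

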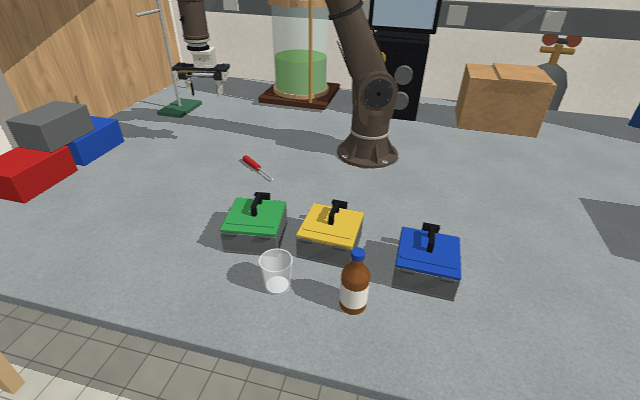

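The top view shows blue at (209,163), yellow (295,176) and green (368,169), each with its catch on the near side. The bottle and beaker stand beyond them, and the screwdriver is at (415,287). I'll enlarge the view and fit the lid outlines.

```bash
cat > fit.py <<'E'
from h import *
import pickle
from scipy.optimize import least_squares
im=pickle.load(open("top.pkl","rb"));I=im["image"]
cv2.imwrite("pics/crop1.png",cv2.resize(I[125:215,172:408],None,fx=3.39,fy=3.39,interpolation=cv2.INTER_CUBIC))
h=cv2.cvtColor(I,cv2.COLOR_BGR2HSV)
for n,a,b,x0,x1 in(("green",50,75,330,405),("yellow",18,33,255,330),("blue",105,125,170,245)):
    m=cv2.inRange(h,(a,110,60),(b,255,255));m[:,:x0]=0;m[:,x1:]=0;m[:130]=0;m[215:]=0
    c=max(cv2.findContours(m,0,cv2.CHAIN_APPROX_NONE)[0],key=cv2.contourArea)
    c=cv2.convexHull(c)
    P=np.array([ray(im,u,v,.082)[:2] for u,v in c[:,0]])
    (cx,cy),(w,l),ang=cv2.minAreaRect((P*1000).astype(np.float32))
    yaw=(ang+45)%90-45
    print(n,round(cx),round(cy),round(w),round(l),round(yaw,1))
E
python3 fit.py
```

```text
green 610 -231 148 149 8.4
yellow 588 -19 150 151 -2.3
blue 626 240 150 151 -1.7
```

View pics/crop1.png

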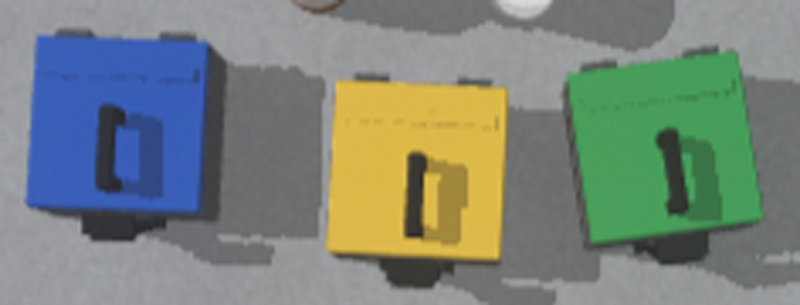

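Fitted lid sizes of 148–151 mm match the nominal 150. In the crop the bar ends are: green (664,135)-(679,210), yellow (416,157)-(415,233), blue (111,108)-(107,186). I'll check the handles against the fit and write a helper that computes moves.

```bash
cat >> h.py <<'E'
from scipy.spatial.transform import Rotation as Ro
C={"g":(.610,-.231,8.4),"y":(.588,-.019,-2.3),"b":(.626,.240,-1.7)}
def w(c,x,y,z):
    X,Y,a=C[c];a=np.radians(a);return np.array([X+x*np.cos(a)-y*np.sin(a),Y+x*np.sin(a)+y*np.cos(a),z])
def st():
    s=arm.observe();R=Ro.from_rotvec(s["ee_rot"]).as_matrix();return s,np.array(s["position"]),R
def go(c,x,y,z):
    "delta to case-frame TCP target: turn first, then shift in tool axes after the turn"
    s,p,R=st();yaw=np.arctan2(R[1,0],R[0,0]);t=yaw-np.radians(C[c][2])
    R2=R@Ro.from_rotvec([0,0,t]).as_matrix()
    print("t",round(s["clock"],2),"turn",round(t,3),"shift mm",np.round(1000*R2.T@(w(c,x,y,z)-p),1),"F",np.round(s["force"],1),"tilt",np.round(R[:2,2],3))
E
python3 - <<'E'
from h import *
import pickle
im=pickle.load(open("top.pkl","rb"))
for c,a,b in(("g",(664,135),(679,210)),("y",(416,157),(415,233)),("b",(111,108),(107,186))):
    m=(np.array(a)+b)/2;P=[ray(im,u/3.39+171.8,v/3.39+124.8,.114) for u,v in(a,b,m)]
    d=P[0]-P[1];print(c,"bar",np.round(P[2]*1000),"len",np.round(1000*np.hypot(*d[:2])),"yaw",np.round(np.degrees(np.arctan2(d[1],d[0])),1),"expected",np.round(w(c,-.025,0,.114)*1000))
go("g",-.025,0,.16)
E
```

```text
g bar [ 582. -233.  114.] len 64.0 yaw 11.0 expected [ 585. -235.  114.]
y bar [562. -19. 114.] len 64.0 yaw -0.1 expected [563. -18. 114.]
b bar [600. 237. 114.] len 66.0 yaw -1.2 expected [601. 241. 114.]
t 0.1 turn 0.097 shift mm [ 484.2 -303.9   66.3] F [-0.5 -0.7 -1. ] tilt [-0.     0.001]
```

Careful with the scale: shifts go in shares of 50 mm and turns go in shares of 4 rad. That gives: 0.04 m is 0.8, -0.025 m is -0.5, 0.097 rad / 4 = 0.0243.

```bash
python3 nudge.py '[[0,0,0,0.0243,1],[0.8,-0.5,0,0,1],[0.8,-0.5,0,0,1],[0.8,-0.5,0,0,1],[0.8,-0.5,0,0,1],[0.8,-0.5,0,0,1],[0.8,-0.5,0,0,1],[0.8,-0.5,0,0,1],[0.8,-0.5,0,0,1],[0.8,-0.5,0,0,1]]' 15; python3 nudge.py '[[0.8,-0.5,0,0,0.6],[0.8,-0.5,0,0,0.6],[0.8,-0.5,0.4,0,0.6],[0,0,0.4,0,0.6],[0,0,0,0,0.6]]'; python3 -c "
from h import *
go('g',-.025,0,.089)"
```

```text
clock: 1.1
position: [0.4751, -0.3298, 0.2265]
ee_rot: [-3.133, -0.23, 0.001]
force: [0.8, -0.7, 0.7]
width: 1.002
gripper_force: 0.0
clock: 1.6
position: [0.5798, -0.2382, 0.1839]
ee_rot: [-3.13, -0.235, 0.009]
force: [-0.4, -0.5, -0.1]
width: 0.624
gripper_force: 0.0
t 1.6 turn 0.003 shift mm [ 6.4 -2.5 94.8] F [-0.4 -0.5 -0.1] tilt [-0.006  0.002]
```

```bash
python3 nudge.py '[[0.1,-0.06,0.6,0,0.6],[0,0,0.6,0,0.6],[0,0,0.4,0,0.6],[0,0,0.2,0,0.6],[0,0,0.1,0,0.6],[0,0,0,0,0.6],[0,0,0,0,0.6]]'; python3 -c "
from h import *
go('g',-.025,0,.089)
im=arm.get_image('scene');cv2.imwrite('pics/s2.png',cv2.resize(im['image'][150:290,180:380],None,fx=3,fy=3))"
```

```text
clock: 2.3
position: [0.586, -0.2372, 0.0935]
ee_rot: [3.132, 0.229, 0.002]
force: [-0.1, -0.2, 0.0]
width: 0.599
gripper_force: 0.0
t 2.3 turn -0.0 shift mm [-0.4 -2.6  4.4] F [-0.1 -0.2  0. ] tilt [ 0.002 -0.001]
```

View pics/s2.png

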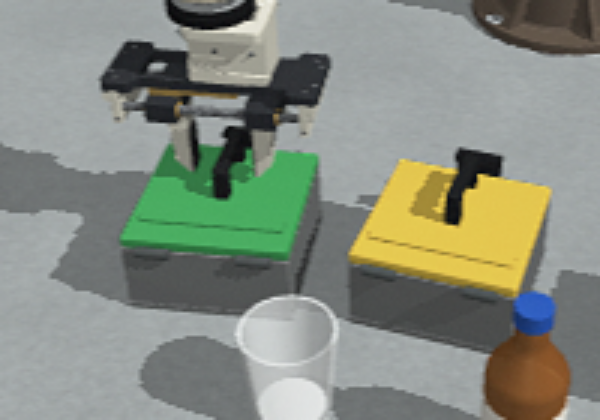

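The scene view shows the fingers straddling the green bar (fingertips at about (188,165) and (262,165) in the crop, bar at (228,165)). Next: close, then tug in small steps.

Scaled: 0.004 m is 0.08, -0.002 m is -0.04.

```bash
python3 nudge.py '[[0,-0.04,0.08,0,0.6],[0,0,0,0,0],[0,0,0,0,0],[0,0,0,0,0],[0,0,0,0,0],[0,0,0,0,0],[0,0,0,0,0]]' 15;  python3 nudge.py '[[0,0,-0.04,0,0],[0,0,-0.04,0,0],[0,0,0,0,0]]'; python3 nudge.py '[[0,0,-0.04,0,0],[0,0,-0.02,0,0],[0,0,0,0,0]]'
```

```text
clock: 3.05
position: [0.5853, -0.2353, 0.0883]
ee_rot: [3.132, 0.23, 0.0]
force: [0.9, 3.2, -2.0]
width: 0.151
gripper_force: 15.0
clock: 3.35
position: [0.5868, -0.2349, 0.0926]
ee_rot: [3.132, 0.23, 0.005]
force: [6.6, -1.5, -6.0]
width: 0.151
gripper_force: 15.0
clock: 3.65
position: [0.5878, -0.2348, 0.0957]
ee_rot: [3.132, 0.231, 0.008]
force: [9.2, -2.1, -6.9]
width: 0.146
gripper_force: 15.0
```

Scaled: -0.002 m is -0.04.

```bash
python3 nudge.py '[[0,0,-0.04,0,0],[0,0,-0.04,0,0],[0,0,0,0,0]]' 15; python3 nudge.py '[[0,0,-0.04,0,0],[0,0,-0.04,0,0],[0,0,0,0,0]]'; python3 -c "
from h import *
a=arm.get_image('scene')['image'][180:260,200:310];b=arm.get_image('wrist')['image']
cv2.imwrite('pics/s3.png',np.hstack([cv2.resize(a,(550,400),interpolation=2),cv2.resize(b[:,100:540],None,fx=.56,fy=1)]))"
```

```text
clock: 3.95
position: [0.589, -0.2346, 0.1]
ee_rot: [3.132, 0.231, 0.011]
force: [13.6, -2.7, -10.0]
width: 0.148
gripper_force: 15.0
clock: 4.25
position: [0.5897, -0.2345, 0.104]
ee_rot: [3.132, 0.232, 0.013]
force: [15.7, -2.3, -11.4]
width: 0.152
gripper_force: 15.0
```

View pics/s3.png

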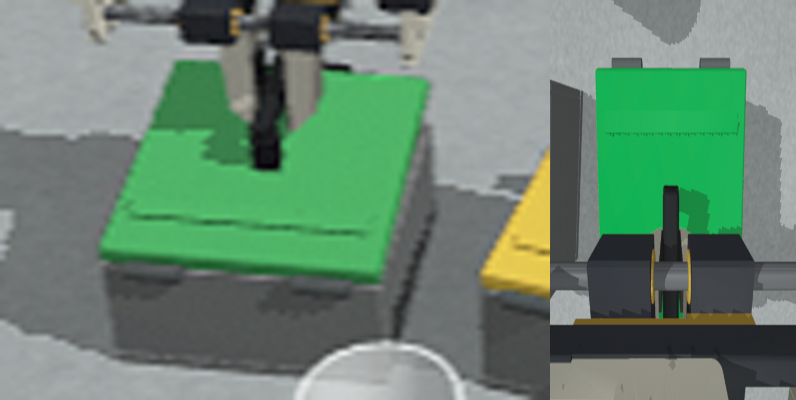

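```bash
python3 -c "
from h import *
import pickle
im=pickle.load(open('scene.pkl','rb'))
for th in(0,.024,.15):
  z=.07+.012*np.cos(th)+.15*np.sin(th);x=.075-.15*np.cos(th)+.012*np.sin(th)
  print(th,[np.round((np.array(proj(im,w('g',x,y,z)))-[200,180])*5) for y in(-.075,.075)])
go('g',-.025,0,.104)"
```

```text
0 [array([177.,  88.]), array([429., 107.])]
0.024 [array([176.,  83.]), array([428., 102.])]
0.15 [array([171.,  59.]), array([426.,  79.])]
t 4.35 turn 0.001 shift mm [-4.3 -0.5 -0.2] F [ 15.7  -1.8 -11.5] tilt [ 0.008 -0.001]
```

The front lid corners at (180,60) and (430,80) match 0.15 rad, so green is unlatched. I'll lower it and release.

Scaled: 0.003 m is 0.06, 0.002 m is 0.04.

```bash
python3 nudge.py '[[0,0,0.06,0,0],[0,0,0.06,0,0],[0,0,0.06,0,0],[0,0,0.06,0,0],[0,0,0.04,0,0],[0,0,0.02,0,0],[0,0,0,0,0]]'; python3 nudge.py '[[0,0,0,0,0.6],[0,0,0,0,0.6],[0,0,0,0,0.6],[0,0,-0.2,0,0.6],[0,0,-0.6,0,0.6],[0,0,-0.6,0,0.6],[0,0,-0.2,0,0.6],[0,0,0,0,0.6]]'; python3 -c "
from h import *
go('y',-.025,0,.15)"
```

```text
clock: 5.05
position: [0.5829, -0.2355, 0.0888]
ee_rot: [3.133, 0.228, -0.005]
force: [-9.5, -1.6, 12.9]
width: 0.149
gripper_force: 15.0
clock: 5.85
position: [0.5864, -0.2348, 0.1703]
ee_rot: [3.132, 0.23, 0.005]
force: [0.6, -0.2, 0.4]
width: 0.599
gripper_force: 0.0
t 5.85 turn 0.187 shift mm [ -32.1 -215.7   20. ] F [ 0.6 -0.2  0.4] tilt [ 0.004 -0.001]
```

Scaled: -0.036 m is -0.72, 0.01 m is 0.2, 0.097 rad / 4 = 0.0243.

```bash
python3 nudge.py '[[0,0,0,0.0225,0.6],[0,0,0,0.0243,0.6],[-0.1,-0.72,0,0,0.6],[-0.1,-0.72,0,0,0.6],[-0.1,-0.72,0,0,0.6],[-0.1,-0.72,0,0,0.6],[-0.12,-0.72,0,0,0.6],[-0.12,-0.72,0.2,0,0.6],[0,0,0.2,0,0.6],[0,0,0,0,0.6]]'; python3 -c "
from h import *
go('y',-.025,0,.089)"
```

```text
clock: 6.85
position: [0.5602, -0.0168, 0.1459]
ee_rot: [3.141, -0.06, -0.007]
force: [-1.2, -1.3, 0.6]
width: 0.599
gripper_force: 0.0
t 6.85 turn 0.002 shift mm [ 3.1  1.1 56.9] F [-1.2 -1.3  0.6] tilt [-0.004 -0.   ]
```

Scaled: 0.02 m is 0.4, 0.012 m is 0.24.

```bash
python3 nudge.py '[[0.04,0.02,0.4,0,0.6],[0,0,0.4,0,0.6],[0,0,0.24,0,0.6],[0,0,0.06,0,0.6],[0,0,0,0,0.6],[0,0,0,0,0],[0,0,0,0,0],[0,0,0,0,0],[0,0,0,0,0],[0,0,0,0,0]]' 15; python3 nudge.py '[[0,0,0,0,0]]'; python3 nudge.py '[[0,0,-0.04,0,0],[0,0,-0.04,0,0],[0,0,0,0,0]]';python3 nudge.py '[[0,0,-0.04,0,0],[0,0,-0.02,0,0],[0,0,0,0,0]]'
```

```text
clock: 7.85
position: [0.564, -0.0186, 0.0934]
ee_rot: [3.141, -0.063, 0.001]
force: [-1.0, 0.5, -0.4]
width: 0.211
gripper_force: 0.0
clock: 7.95
position: [0.564, -0.0177, 0.0934]
ee_rot: [-3.14, 0.062, -0.0]
force: [0.4, -2.8, 2.0]
width: 0.148
gripper_force: 15.0
clock: 8.25
position: [0.5654, -0.0178, 0.0975]
ee_rot: [-3.14, 0.062, -0.004]
force: [5.7, 3.1, -6.5]
width: 0.148
gripper_force: 15.0
clock: 8.55
position: [0.5664, -0.0179, 0.1007]
ee_rot: [-3.14, 0.062, -0.007]
force: [9.2, 2.7, -7.9]
width: 0.15
gripper_force: 15.0
```

Scaled: -0.003 m is -0.06, -0.002 m is -0.04.

```bash
python3 nudge.py '[[0,0,-0.06,0,0],[0,0,-0.06,0,0],[0,0,-0.04,0,0],[0,0,0,0,0]]'; python3 -c "
from h import *
im=arm.get_image('scene')
cv2.imwrite('pics/s4.png',cv2.resize(im['image'][180:270,280:390],(660,540),interpolation=2))
for th in(0,.024,.15):
  z=.07+.012*np.cos(th)+.15*np.sin(th);x=.075-.15*np.cos(th)+.012*np.sin(th)
  print(th,[np.round((np.array(proj(im,w('y',x,y,z)))-[280,180])*6) for y in(-.075,.075)])"
```

```text
clock: 8.95
position: [0.568, -0.0179, 0.1091]
ee_rot: [-3.14, 0.063, -0.012]
force: [14.1, 1.9, -12.4]
width: 0.149
gripper_force: 15.0
0 [array([195., 137.]), array([498., 195.])]
0.024 [array([194., 131.]), array([499., 189.])]
0.15 [array([193., 103.]), array([501., 161.])]
```

View pics/s4.png

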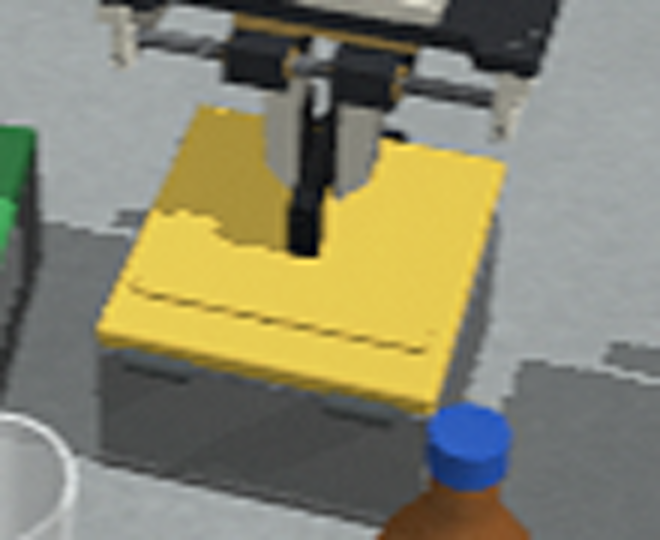

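The corners at (200,105) and (505,160) match 0.15 rad, so yellow is unlatched as well. I'll lower it, release and go on to blue.

Scaled: 0.003 m is 0.06, 0.002 m is 0.04.

```bash
python3 nudge.py '[[0,0,0.06,0,0],[0,0,0.06,0,0],[0,0,0.06,0,0],[0,0,0.06,0,0],[0,0,0.04,0,0],[0,0,0.02,0,0],[0,0,0,0,0]]'; python3 nudge.py '[[0,0,0,0,0.6],[0,0,0,0,0.6],[0,0,0,0,0.6],[0,0,-0.2,0,0.6],[0,0,-0.6,0,0.6],[0,0,-0.6,0,0.6],[0,0,0,0,0.6]]'; python3 -c "
from h import *
go('b',-.025,0,.15)"
```

```text
clock: 9.7
position: [0.5618, -0.0177, 0.0937]
ee_rot: [-3.141, 0.062, 0.005]
force: [-7.8, 5.0, 13.5]
width: 0.152
gripper_force: 15.0
clock: 10.4
position: [0.5665, -0.0186, 0.1678]
ee_rot: [-3.141, 0.064, -0.011]
force: [0.2, 0.3, 0.3]
width: 0.597
gripper_force: 0.0
t 10.4 turn -0.011 shift mm [  26.7 -260.3   18.1] F [0.2 0.3 0.3] tilt [0.007 0.   ]
```

Scaled: -0.038 m is -0.76, -0.037 m is -0.74, -0.011 rad / 4 = -0.0028.

```bash
python3 nudge.py '[[0.08,-0.74,0,-0.0028,0.6],[0.08,-0.74,0,0,0.6],[0.08,-0.74,0,0,0.6],[0.08,-0.74,0,0,0.6],[0.08,-0.74,0,0,0.6],[0.08,-0.74,0,0,0.6],[0.06,-0.76,0.2,0,0.6],[0,0,0.2,0,0.6],[0,0,0,0,0.6]]'; python3 -c "
from h import *
go('b',-.025,0,.090)"
```

```text
clock: 11.3
position: [0.5976, 0.2409, 0.1414]
ee_rot: [3.14, -0.043, -0.004]
force: [-0.1, -0.6, 0.0]
width: 0.6
gripper_force: 0.0
t 11.3 turn 0.002 shift mm [ 3.6 -0.1 51.4] F [-0.1 -0.6  0. ] tilt [-0.003 -0.001]
```

Scaled: 0.02 m is 0.4, 0.009 m is 0.18.

```bash
python3 nudge.py '[[0.06,0.02,0.4,0,0.6],[0,0,0.4,0,0.6],[0,0,0.18,0,0.6],[0,0,0.06,0,0.6],[0,0,0,0,0.6],[0,0,0,0,0],[0,0,0,0,0],[0,0,0,0,0],[0,0,0,0,0],[0,0,0,0,0]]' 15; python3 nudge.py '[[0,0,0,0,0]]'; python3 nudge.py '[[0,0,-0.04,0,0],[0,0,-0.04,0,0],[0,0,0,0,0]]';python3 nudge.py '[[0,0,-0.04,0,0],[0,0,-0.02,0,0],[0,0,0,0,0]]'
```

```text
clock: 12.3
position: [0.6019, 0.2394, 0.0914]
ee_rot: [-3.141, 0.046, -0.0]
force: [-0.8, -0.3, -0.3]
width: 0.214
gripper_force: 0.0
clock: 12.4
position: [0.602, 0.2416, 0.0915]
ee_rot: [-3.138, 0.044, -0.002]
force: [1.5, 2.9, -2.8]
width: 0.148
gripper_force: 15.0
clock: 12.7
position: [0.6035, 0.2416, 0.0957]
ee_rot: [-3.138, 0.044, -0.005]
force: [7.2, 6.4, -6.7]
width: 0.149
gripper_force: 15.0
clock: 13.0
position: [0.6044, 0.2416, 0.0987]
ee_rot: [-3.138, 0.045, -0.008]
force: [10.0, 7.0, -8.1]
width: 0.154
gripper_force: 15.0
```

Scaled: -0.003 m is -0.06, -0.002 m is -0.04.

```bash
python3 nudge.py '[[0,0,-0.06,0,0],[0,0,-0.06,0,0],[0,0,-0.04,0,0],[0,0,0,0,0]]'; python3 -c "
from h import *
im=arm.get_image('scene')
cv2.imwrite('pics/s5.png',cv2.resize(im['image'][200:300,375:485],(660,600),interpolation=2))
for th in(0,.024,.15):
  z=.07+.012*np.cos(th)+.15*np.sin(th);x=.075-.15*np.cos(th)+.012*np.sin(th)
  print(th,[np.round((np.array(proj(im,w('b',x,y,z)))-[375,200])*6) for y in(-.075,.075)])"
```

```text
clock: 13.4
position: [0.6059, 0.2415, 0.107]
ee_rot: [-3.137, 0.046, -0.012]
force: [14.3, 7.7, -11.0]
width: 0.15
gripper_force: 15.0
0 [array([156., 157.]), array([504., 222.])]
0.024 [array([157., 151.]), array([506., 216.])]
0.15 [array([163., 122.]), array([516., 188.])]
```

View pics/s5.png

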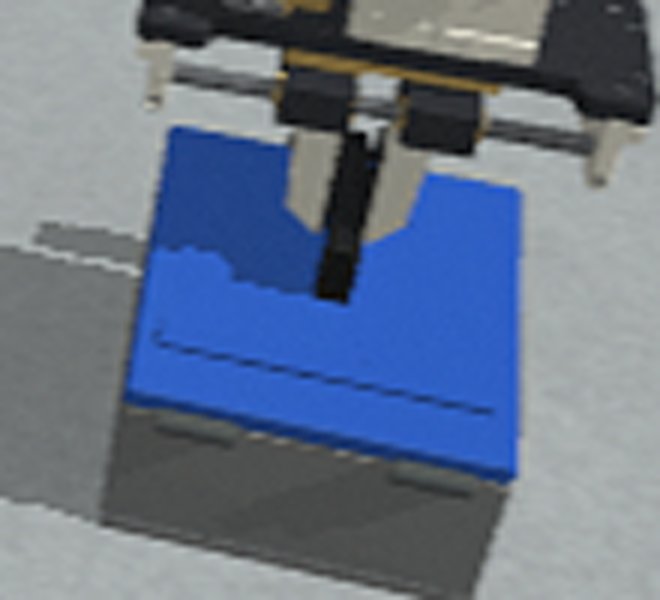

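The corners at (170,127) and (522,188) match 0.15 rad, so all three are unlatched. I'll lower blue, then push the catches, green first, with the fingers shut.

Scaled: 0.003 m is 0.06, 0.002 m is 0.04.

```bash
python3 nudge.py '[[0,0,0.06,0,0],[0,0,0.06,0,0],[0,0,0.06,0,0],[0,0,0.06,0,0],[0,0,0.04,0,0],[0,0,0.02,0,0],[0,0,0,0,0]]'; python3 nudge.py '[[0,0,0,0,0.6],[0,0,0,0,0.6],[0,0,0,0,0.6],[0,0,-0.2,0,0.6],[0,0,-0.6,0,0.6],[0,0,-0.8,0,0],[0,0,0,0,0]]'; python3 -c "
from h import *
go('g',-.15,0,.17)"
```

```text
clock: 14.15
position: [0.5994, 0.2417, 0.092]
ee_rot: [-3.14, 0.042, 0.005]
force: [-9.9, 2.8, 11.5]
width: 0.153
gripper_force: 15.0
clock: 14.85
position: [0.605, 0.2407, 0.1776]
ee_rot: [-3.137, 0.047, -0.013]
force: [0.3, 0.8, -0.3]
width: 0.455
gripper_force: 0.0
t 14.85 turn -0.176 shift mm [-214.   467.4    4.4] F [ 0.3  0.8 -0.3] tilt [0.009 0.004]
```

Scaled: 0.04 m is 0.8, -0.035 m is -0.7, -0.088 rad / 4 = -0.022.

```bash
python3 nudge.py '[[0,0,0,-0.022,0],[0,0,0,-0.022,0],[-0.7,0,0,0,0],[-0.7,0.7,0,0,0],[-0.6,0.7,0,0,0],[-0.5,0.8,0,0,0],[-0.5,0.8,0,0,0],[-0.4,0.8,0,0,0],[-0.4,0.8,0,0,0],[-0.48,0.8,0,0,0]]'; python3 nudge.py '[[0,0.8,0,0,0],[0,0.8,0,0,0],[0,0.8,0,0,0],[0,0.8,0,0,0],[0,0.74,0,0,0],[0,0,0,0,0]]'; python3 -c "
from h import *
go('g',-.15,0,.068)"
```

```text
clock: 15.85
position: [0.4295, -0.0607, 0.1719]
ee_rot: [3.133, 0.23, 0.003]
force: [0.7, -1.0, 0.2]
width: 0.005
gripper_force: 0.0
clock: 16.45
position: [0.4582, -0.26, 0.1717]
ee_rot: [3.131, 0.219, 0.001]
force: [-0.7, 0.4, -0.8]
width: 0.007
gripper_force: 0.0
t 16.45 turn -0.007 shift mm [  4.3  -6.9 103.6] F [-0.7  0.4 -0.8] tilt [ 0.001 -0.003]
```

Scaled: 0.035 m is 0.7, 0.03 m is 0.6.

```bash
python3 nudge.py '[[0,-0.14,0.6,0,0],[0,0,0.7,0,0],[0,0,0.6,0,0],[0,0,0.18,0,0],[0,0,0,0,0]]'; python3 nudge.py '[[0.2,0,0,0,0],[0.2,0,0,0,0],[0.12,0,0,0,0],[0,0,0,0,0]]'; python3 -c "
from h import *
go('g',-.102,0,.068)
a=arm.get_image('top')['image'][150:220,320:420]
cv2.imwrite('pics/t6.png',cv2.resize(a,(700,490),interpolation=2))"
```

```text
clock: 16.95
position: [0.4568, -0.2464, 0.0666]
ee_rot: [-3.132, -0.231, 0.003]
force: [0.6, -0.2, 0.2]
width: 0.003
gripper_force: 0.0
clock: 17.35
position: [0.4851, -0.2429, 0.068]
ee_rot: [3.132, 0.232, 0.004]
force: [0.2, -0.6, 0.1]
width: 0.003
gripper_force: 0.0
t 17.35 turn 0.001 shift mm [23.3  6.5  0.1] F [ 0.2 -0.6  0.1] tilt [ 0.002 -0.001]
```

View pics/t6.png

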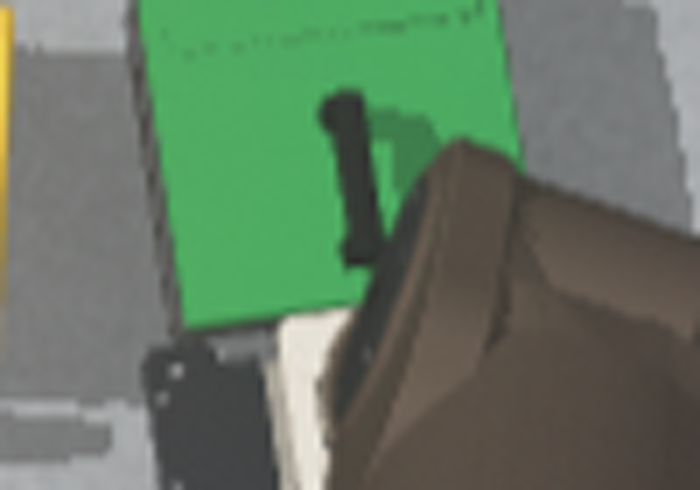

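The lid is shut and the gripper is in front of it, though the arm hides the catch. I'll centre the tool in y and push by feel.

Scaled: 0.006 m is 0.12, 0.004 m is 0.08.

```bash
python3 nudge.py '[[0,0.12,0,0,0],[0.08,0,0,0,0],[0.08,0,0,0,0],[0,0,0,0,0]]'; for i in 1; do :; done; python3 nudge.py '[[0.06,0,0,0,0],[0.06,0,0,0,0]]'; python3 nudge.py '[[0.06,0,0,0,0],[0.04,0,0,0,0]]'; python3 nudge.py '[[0.04,0,0,0,0],[0.04,0,0,0,0]]'
```

```text
clock: 17.8
position: [0.4926, -0.2478, 0.0672]
ee_rot: [-3.133, -0.231, -0.001]
force: [0.2, 0.3, 0.2]
width: 0.005
gripper_force: 0.0
clock: 18.0
position: [0.4974, -0.2471, 0.0671]
ee_rot: [-3.133, -0.23, 0.002]
force: [-5.0, -0.5, 4.1]
width: 0.009
gripper_force: 2.5
clock: 18.2
position: [0.5032, -0.2463, 0.0672]
ee_rot: [3.133, 0.23, 0.001]
force: [0.3, -0.2, -0.3]
width: 0.001
gripper_force: 0.0
clock: 18.4
position: [0.5072, -0.2457, 0.0673]
ee_rot: [3.133, 0.231, 0.001]
force: [-3.4, -1.0, 3.1]
width: 0.004
gripper_force: 2.2
```

Scaled: 0.002 m is 0.04.

```bash
python3 nudge.py '[[0.04,0,0,0,0],[0.04,0,0,0,0]]'; python3 nudge.py '[[0,0,0,0,0]]'; python3 nudge.py '[[-0.2,0,0,0,0],[-0.4,0,0,0,0],[-0.4,0,0,0,0],[0,0,-0.8,0,0],[0,0,-0.8,0,0],[0,0,0,0,0]]'; python3 -c "
from h import *
go('y',-.14,0,.15)"
```

```text
clock: 18.6
position: [0.5076, -0.2456, 0.0668]
ee_rot: [-3.133, -0.229, 0.009]
force: [-13.9, -0.7, 9.5]
width: 0.003
gripper_force: 7.2
clock: 18.7
position: [0.5075, -0.2457, 0.0668]
ee_rot: [-3.132, -0.228, 0.009]
force: [-11.0, -1.1, 6.9]
width: 0.002
gripper_force: 5.4
clock: 19.3
position: [0.4642, -0.2539, 0.1522]
ee_rot: [3.129, 0.229, 0.013]
force: [1.0, -0.3, 0.6]
width: 0.004
gripper_force: 0.0
t 19.3 turn 0.187 shift mm [ -25.8 -239.7    1.2] F [ 1.  -0.3  0.6] tilt [ 0.009 -0.003]
```

Green snapped over and came to a firm stop. Yellow next.

Scaled: -0.04 m is -0.8, -0.005 m is -0.1, 0.097 rad / 4 = 0.0243.

```bash
python3 nudge.py '[[0,0,0,0.0225,0],[0,0,0,0.0243,0],[-0.1,-0.8,0,0,0],[-0.1,-0.8,0,0,0],[-0.1,-0.8,0,0,0],[-0.1,-0.8,0,0,0],[-0.06,-0.8,0,0,0],[-0.06,-0.8,0,0,0],[0,0,0,0,0]]'; python3 -c "
from h import *
go('y',-.14,0,.067)"
```

```text
clock: 20.2
position: [0.4448, -0.006, 0.1472]
ee_rot: [-3.139, 0.051, -0.001]
force: [-0.0, 0.3, 0.9]
width: 0.005
gripper_force: 0.0
t 20.2 turn 0.008 shift mm [ 3.6  7.4 80.2] F [-0.   0.3  0.9] tilt [0.001 0.002]
```

Scaled: 0.03 m is 0.6, 0.02 m is 0.4, 0.008 rad / 4 = 0.002.

```bash
python3 nudge.py '[[0,0.14,0.6,0.002,0],[0,0,0.6,0,0],[0,0,0.4,0,0],[0,0,0,0,0]]'; python3 nudge.py '[[0.2,0,0,0,0],[0.2,0,0,0,0],[0.06,0,0,0,0],[0,0,0,0,0]]'; python3 -c "
from h import *
go('y',-.102,0,.067)"
```

```text
clock: 20.6
position: [0.4428, -0.0192, 0.0651]
ee_rot: [3.14, -0.076, -0.007]
force: [-0.2, -0.2, 0.4]
width: 0.004
gripper_force: 0.0
clock: 21.0
position: [0.4692, -0.0198, 0.068]
ee_rot: [-3.141, 0.076, -0.003]
force: [0.0, -0.5, -0.8]
width: 0.004
gripper_force: 0.0
t 21.0 turn -0.008 shift mm [16.7 -5.5  1. ] F [ 0.  -0.5 -0.8] tilt [0.002 0.   ]
```

Scaled: -0.004 m is -0.08, 0.003 m is 0.06, -0.008 rad / 4 = -0.002.

```bash
python3 nudge.py '[[0,-0.08,0,-0.002,0],[0.06,0,0.02,0,0],[0,0,0,0,0]]'; python3 nudge.py '[[0.06,0,0,0,0],[0.06,0,0,0,0]]'; python3 nudge.py '[[0.06,0,0,0,0],[0.04,0,0,0,0]]'; python3 nudge.py '[[0.04,0,0,0,0],[0.04,0,0,0,0]]'; python3 nudge.py '[[0.04,0,0,0,0],[0,0,0,0,0]]'
```

```text
clock: 21.3
position: [0.471, -0.0156, 0.0662]
ee_rot: [-3.141, 0.062, -0.0]
force: [-0.1, -0.6, 0.3]
width: 0.004
gripper_force: 0.0
clock: 21.5
position: [0.4758, -0.0162, 0.066]
ee_rot: [3.141, -0.063, -0.003]
force: [-4.2, 0.7, 2.4]
width: 0.005
gripper_force: 2.0
clock: 21.7
position: [0.4826, -0.0164, 0.0663]
ee_rot: [-3.141, 0.063, -0.002]
force: [-0.3, -0.3, 0.0]
width: 0.002
gripper_force: 0.0
clock: 21.9
position: [0.485, -0.0165, 0.066]
ee_rot: [3.141, -0.063, -0.003]
force: [-7.3, 0.9, 5.8]
width: 0.006
gripper_force: 3.6
clock: 22.1
position: [0.485, -0.0166, 0.0656]
ee_rot: [3.141, -0.063, -0.009]
force: [-9.1, 1.2, 6.5]
width: 0.002
gripper_force: 4.6
```

Yellow snapped too: firm stop at x = 0.485. Blue next.

Scaled: -0.04 m is -0.8, -0.02 m is -0.4.

```bash
python3 nudge.py '[[-0.2,0,0,0,0],[-0.4,0,0,0,0],[-0.3,0,0,0,0],[0,0,-0.8,0,0],[0,0,-0.8,0,0],[0.2,-0.8,0,0,0],[0.2,-0.8,0,0,0],[0.1,-0.8,0,0,0],[0,-0.8,0,0,0],[0,0,0,0,0]]'; python3 -c "
from h import *
go('b',-.14,0,.067)"
```

```text
clock: 23.1
position: [0.4743, 0.1506, 0.1466]
ee_rot: [-3.137, 0.051, -0.003]
force: [-1.1, -0.6, 0.6]
width: 0.005
gripper_force: 0.0
t 23.1 turn -0.003 shift mm [  8.9 -93.6  79.9] F [-1.1 -0.6  0.6] tilt [0.002 0.004]
```

Scaled: -0.03 m is -0.6, 0.02 m is 0.4.

```bash
python3 nudge.py '[[0.1,-0.6,0,0,0],[0.1,-0.6,0,0,0],[0,-0.6,0,0,0],[0,0,0.6,0,0],[0,0,0.6,0,0],[0,0,0.4,0,0],[0,0,0,0,0]]'; python3 -c "
from h import *
go('b',-.102,0,.067)"
```

```text
clock: 23.8
position: [0.4862, 0.2323, 0.0638]
ee_rot: [3.139, -0.063, -0.006]
force: [-0.8, 0.0, -0.3]
width: 0.005
gripper_force: 0.0
t 23.8 turn -0.011 shift mm [ 37.5 -11.9  -3.4] F [-0.8  0.  -0.3] tilt [-0.004 -0.002]
```

Scaled: 0.01 m is 0.2, -0.008 m is -0.16, -0.01 rad / 4 = -0.0025.

```bash
python3 nudge.py '[[0.16,-0.16,-0.04,-0.0025,0],[0.2,0,0,0,0],[0.06,0,0,0,0],[0,0,0,0,0]]'; python3 -c "
from h import *
go('b',-.102,0,.067)"; python3 nudge.py '[[0.06,0,0,0,0],[0.06,0,0,0,0]]'; python3 nudge.py '[[0.06,0,0,0,0],[0.04,0,0,0,0]]'; python3 nudge.py '[[0.04,0,0,0,0],[0.04,0,0,0,0]]'
```

```text
clock: 24.2
position: [0.5107, 0.2409, 0.0691]
ee_rot: [-3.14, 0.049, -0.003]
force: [-0.9, 0.6, 0.5]
width: 0.007
gripper_force: 0.0
t 24.2 turn -0.002 shift mm [13.3 -2.5  2.1] F [-0.9  0.6  0.5] tilt [0.002 0.001]
clock: 24.4
position: [0.5142, 0.2407, 0.0683]
ee_rot: [3.141, -0.047, -0.002]
force: [-3.7, -0.3, 2.8]
width: 0.005
gripper_force: 2.0
clock: 24.6
position: [0.5208, 0.2405, 0.0683]
ee_rot: [-3.141, 0.048, -0.001]
force: [-0.1, -0.4, -0.5]
width: 0.004
gripper_force: 0.0
clock: 24.8
position: [0.5233, 0.2404, 0.0681]
ee_rot: [3.141, -0.047, -0.003]
force: [-7.3, 0.0, 5.3]
width: 0.003
gripper_force: 4.1
```

Scaled: -0.04 m is -0.8, -0.03 m is -0.6.

```bash
python3 nudge.py '[[0.04,0,0,0,0],[0,0,0,0,0],[-0.2,0,0,0,0],[-0.6,0,0,0,0],[-0.6,0,0,0,0],[-0.6,-0.6,-0.4,0,0],[0,-0.8,-0.8,0,0],[0,-0.8,-0.8,0,0],[0,-0.8,-0.6,0,0],[0,0,0,0,0]]'; python3 -c "
from h import *
a=arm.get_image('top')['image'][120:220,172:408]
b=arm.get_image('scene')['image'][170:320,190:490]
cv2.imwrite('pics/t7.png',np.vstack([cv2.resize(a,(700,297),interpolation=2),cv2.resize(b,(700,300))[:,:]]))"
```

```text
clock: 25.8
position: [0.4306, 0.3922, 0.1936]
ee_rot: [-3.132, 0.038, -0.009]
force: [0.3, 0.3, -1.0]
width: 0.003
gripper_force: 0.0
```

View pics/t7.png

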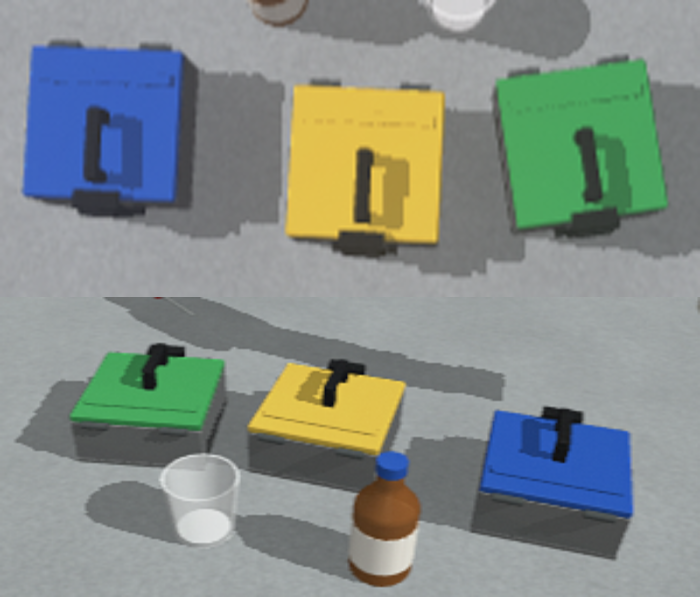

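All three hooks now overlap the lid fronts: blue (97,198), yellow (362,240), green (588,220). The lids are shut, the bottle and beaker are in place, and the arm is clear.

```bash
python3 -c "
from cell import arm
print(arm.sign_off())"
```

```text
the job is handed in; nothing more can be done
None
```

I tugged the green, yellow and blue lids in that order, found all three unlatched and pushed each catch in until it snapped, so all three cases are now shut and latched; the job is handed in at about 26 s.

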